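Unstack the solder spools onto their own saucers

ROBOT

A 6-joint arm with a two-finger parallel gripper is mounted at the origin on a cart in front of the work surface, level with it; the furniture and walls round the work are solid. World frame = base frame: x ahead of the robot, y to its left, z up, the work surface at z = 0. Lengths are in m, angles in rad, forces in N, time in s.
With the tool pointing down it reaches from about 0.4 to 0.825 m from the base axis. Payload 7 kg.
Tool frame: the origin (TCP) lies at the centre of the arm's flange, where the gripper is bolted on; the fingertips stand 178 mm ahead of it and the grasp point (between the pads) lies 159 mm ahead of it; z points along the fingers, y is the direction in which the jaws open and shut (so a half turn about z gives the same grasp; the last joint's range is limited). The gripper opens to 88 mm and grips with 3 to 60 N. Pads are 19 mm wide; open, the fingers measure 130 mm over their backs; the gripper's body (78 mm by 193 mm) begins 47 mm behind the grasp point.
Start: joints at [1.561, 0.359, 0.012, 0, -1.224, -0.288], TCP at [0.198, 0.645, 0.405] pointing down, gripper open.
Joint ranges: [-3.07, 3.07], [-1.43, 2.12], [-1.02, 1.25], [-3.03, 1.67], [-3.05, -0], [-3.03, 3.03]. Speed limits (rad/s): [2.39, 2.39, 3.01, 3.14, 3.14, 3.14].

INTERFACE

Orientations are given as [roll, pitch, yaw] about the fixed x, y, z axes, in that order (R = Rz(yaw) Ry(pitch) Rx(roll)).
In Python, from station import * gives the robot as it stands.
- The arm moves only by the tool send_rows, never from a script. Its argument "motion" is a list of rows, each an object with "offset": the shift along the tool's x, y, z in cm, a list of three; "turn": the turn about the tool's z in degrees. In form: [{"offset": [x, y, z], "turn": turn}, ...]. A call has 1 to 8 rows; each row is the pose to reach, as a shift and turn from the pose commanded when the call began, along the tool's axes at that moment; what a row does not reach only later rows make up. A row lasts 1/10 s, in which the tool goes at most 50 mm and 8.59 degrees, less where a joint would pass 70% of its speed; a pose out of reach is approached as far as the arm can. A call with a gripper value outside its range is refused whole. "hand" is the opening, from -1 (shut) to 1 (fully open), set as the call begins (left out, the last holds). The fingers move at their own pace and stop on an object; "squeeze" is the grip in N (left out, the last holds). Time passes only in rows, so rows that repeat a pose let the fingers close. It gives the time, the measured TCP pose, the force and the opening at its end, in the units of the state.
- get_state(): the state, without advancing time (a new reading comes with each control period).
- grab_frame(name): name is "side" or "top" or "wrist"; returns a dict with "frame" (480x640x3 uint8, blue, green, red), "range_z" (480x640 float32, m along the optical axis (not along the pixel's ray), 0 where there is no reading), "vertical_fov" (degrees; the focal length in pixels is half the picture's height over the tangent of half this angle, whatever the lens; pixels are square), "cx", "cy" (the principal point, pixels), "cam_to_world" (4x4, takes a point from camera to world coordinates). Camera axes: x right, y up, looking along -z (the intrinsics and any distortion apply to the point x, -y, -z); pixel columns grow to the right and rows downward; lengths in m; the calibration is good to about 2 mm. The wrist camera is an equidistant fisheye: a pixel r from the principal point sees the ray r / f radians off the axis. A picture is of the moment at which its call begins.
- job_done(): hands the job in, once; it reports no verdict.
The state is a dict: "t": time; "q": joint angles; "qd": joint speeds; "joint_efforts": joint torques, N m; "eef_pos": TCP position; "ee_rot": TCP orientation; "force": force on the tool from outside, world axes, zero at the start; "moment": the same for the moment, N m; "width": finger opening in m.
Only numpy, scipy, OpenCV 4.12 (cv2) and the standard library are available. Lean on these libraries where they do the work, as an engineer would, in place of code of your own. Each camera call takes 0.05 s, during which the arm holds its last target. There are 200 camera calls.

TASK

Set out the soldering place: take the stack of three solder spools apart and stand each spool upright in the saucer of its own colour, after moving the small amber flux bottle, which is standing in the grey saucer, upright into the round hole of its wooden stand. Set things down rather than dropping them, knock nothing over, and leave the copper foil roll and the red pliers where they lie.

Things in the scene. Friction and masses are not known exactly. Their poses are not given: they have to be found in the camera images.
- red_spool_foot (a point): the solder spool with red flanges, standing upright: a round reel 59 mm across its two flanges, 46 mm tall, about 0.32 kg; flanges 3 mm thick, the wire between them about 49 mm across, with a short stub of wire sticking out at one side. Solid: no usable hole. Site: centre of its underside, on the axis, z up. At the start it is the bottom of the stack and stands on the worktop.
- blue_spool_foot (a point): the solder spool with blue flanges, standing upright: a round reel 54 mm across its two flanges, 42 mm tall, about 0.32 kg; flanges 3 mm thick, the wire between them about 44 mm across, with a short stub of wire sticking out at one side. Solid: no usable hole. Site: centre of its underside, on the axis, z up. At the start it is the middle of the stack, on the red spool.
- grey_spool_foot (a point): the solder spool with grey flanges, standing upright: a round reel 49 mm across its two flanges, 38 mm tall, about 0.22 kg; flanges 3 mm thick, the wire between them about 39 mm across, with a short stub of wire sticking out at one side. Solid: no usable hole. Site: centre of its underside, on the axis, z up. At the start it is the top of the stack, on the blue spool; the whole stack is 126 mm tall.
- flux_bottle: small amber dropper bottle, upright: round body 33 mm across up to 62 mm, tapering to a dark collar 24 mm across (62 to 77 mm), then a dark rubber bulb 13 mm across up to 102 mm; 0.07 kg. Origin: centre of its underside, z up. It starts standing inside the grey saucer (a similar bottle far back beside the radio is not meant)
- red_saucer: round red saucer with a low lip, fixed to the worktop; 75 mm inside, 83 mm outside, lip top 15 mm above the worktop. Origin: centre of its underside on the worktop; its inner floor is 7 mm above the origin
- blue_saucer: round blue saucer with a low lip, fixed to the worktop; 70 mm inside, 78 mm outside, lip top 15 mm above the worktop. Origin: centre of its underside on the worktop; its inner floor is 7 mm above the origin
- grey_saucer: round grey saucer with a low lip, fixed to the worktop; 65 mm inside, 73 mm outside, lip top 15 mm above the worktop. Origin: centre of its underside on the worktop; its inner floor is 7 mm above the origin
- bottle_stand: square block of pale wood, 64 x 64 x 20 mm, fixed to the worktop, with a round blind hole 47 mm across and 12 mm deep in the middle of its top. Origin: centre of its underside; the hole's floor is 8 mm above it
- foil_roll: bystander: flat roll of copper foil tape, 72 mm across, 10 mm thick, lying on the worktop. Origin: centre of its underside. Leave it where it lies
- red_pliers: bystander: pliers with red handles lying on the worktop, 56 x 174 x 14 mm (long along its y). Origin: centre of its underside. Leave them where they lie
Things that resemble listed ones, but are neither listed nor needed, are in the scene too. There is more than one size of the flux_bottle; the job needs the larger.

How it is judged:
By the outcome, as a careful person would: the job done as asked, in the order asked, and still so for the second after the job is handed in, with the robot touching nothing.
It also fails if it takes over 125 s, if anything falls off the work surface, if the arm or the gripper's body presses on something with over 40 N, if the wrist force passes 120 N, or if a joint passes its speed limit or range.

## Working session

There is one attempt and no reset: what is moved stays moved. The work goes in short steps, Python scripts to look and compute and a tool call to move; the robot and the scene stay as the last step left them, time stands still between calls to the robot, and variables do not carry over. Pictures are saved under pics/ and viewed, about 12 in all and at most 16, crops included, and the job is handed in when it is done.

Besides the shell and the picture viewer there is one more tool, called after "Emit:" in YAML: its name, and indented under it one key for each argument. send_rows: Moves the arm, as the interface text tells. Its arguments: {"type":"object","properties":{"motion":{"type":"array"},"hand":{"type":"number"},"squeeze":{"type":"number"}},"required":["motion"]}

```bash
mkdir -p pics; ls; cat > h.py <<'E'
import numpy as np, cv2
from station import *
def grab(n,tag):
    f=grab_frame(n); cv2.imwrite(f'pics/{tag}.png',f['frame']); 
    np.savez(f'/tmp/{tag}.npz',**{k:np.array(v) for k,v in f.items()}); return f
def load(tag): return dict(np.load(f'/tmp/{tag}.npz'))
def ray(f,u,v,fish=False):
    fl=240/np.tan(np.radians(f['vertical_fov'])/2); x=(u-f['cx'])/fl; y=(v-f['cy'])/fl
    if fish:
        r=np.hypot(x,y); s=np.sin(r)/max(r,1e-9); d=np.array([x*s,-y*s,-np.cos(r)])
    else: d=np.array([x,-y,-1.])
    T=np.array(f['cam_to_world']); return T[:3,3],T[:3,:3]@d
def onz(f,u,v,z,fish=False):
    o,d=ray(f,u,v,fish); return o+d*(z-o[2])/d[2]
def cloud(f):  # pinhole only
    fl=240/np.tan(np.radians(f['vertical_fov'])/2); v,u=np.mgrid[:480,:640]; z=f['range_z']
    p=np.stack([(u-f['cx'])/fl*z,-(v-f['cy'])/fl*z,-z],-1); T=np.array(f['cam_to_world'])
    return p@T[:3,:3].T+T[:3,3]
E
python3 - <<'E'
from h import *
print(get_state())
for n in('side','top','wrist'):
    f=grab(n,n+'0'); print(n,f['vertical_fov'],f['cx'],f['cy'],np.round(f['cam_to_world'],3).tolist())
    P=f
cv2.imwrite('pics/both0.png',np.hstack([cv2.resize(cv2.imread(f'pics/{n}0.png'),(400,300)) for n in('side','wrist')]))
E
```

```text
pics
{'t': 0.0, 'q': array([ 1.56110901e+00,  3.59385738e-01,  1.10231312e-02, -3.46999513e-04,
       -1.22408888e+00, -2.88082460e-01]), 'qd': array([-1.32314635e-03,  2.94563369e-03, -3.19128547e-04, -1.41125704e-05,
       -2.57620483e-03,  4.50235932e-04]), 'joint_efforts': array([ 3.20988611e-04, -5.82713485e+01,  2.93054563e+01,  6.99708447e+00,
        6.95720402e-03, -1.49336333e-04]), 'eef_pos': array([0.19799316, 0.64509381, 0.40370819]), 'ee_rot': array([ 3.13991302e+00, -1.57545103e-04, -2.97887828e-01]), 'force': array([-0.07778927,  0.22311317,  0.3936079 ]), 'moment': array([ 0.02932272, -0.00190697, -0.02447395]), 'width': 0.08754024413199679}
side 48.41270937458266 317.79516645239687 247.7163069937157 [[0.901, 0.148, -0.409, -0.067], [-0.434, 0.337, -0.835, -1.101], [0.014, 0.93, 0.368, 0.562], [0.0, 0.0, 0.0, 1.0]]
top 55.15464534248274 319.8979401485975 242.55527000157548 [[0.005, 0.996, -0.084, 0.385], [-1.0, 0.004, -0.002, -0.021], [-0.002, 0.084, 0.996, 1.278], [0.0, 0.0, 0.0, 1.0]]
wrist 65.70646984690485 318.7248541042277 238.3651643399446 [[-0.294, 0.918, 0.267, 0.27], [-0.956, -0.283, -0.081, 0.623], [0.002, -0.279, 0.96, 0.384], [0.0, 0.0, 0.0, 1.0]]
```

View pics/top0.png

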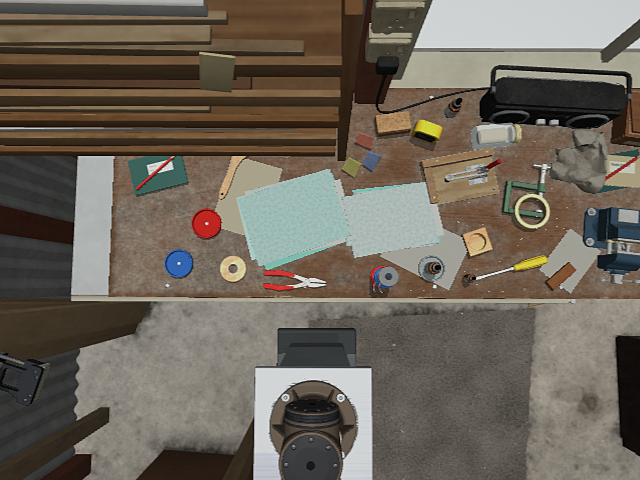

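View pics/side0.png

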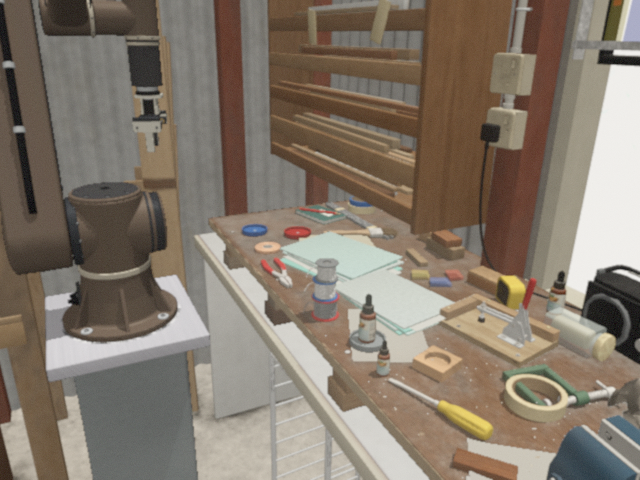

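```bash
python3 - <<'E'
from h import *
f=load('top0'); P=cloud(f); im=f['frame']
for n,u,v,z in [('red',207,223,.01),('blue',179,264,.01),('foil',232,268,.01),('stack',389,278,.126),('greytop?',432,268,.1),('stand',478,241,.02),('smallb',470,279,.05),('pl',320,282,.01),('far bottle',455,104,.08)]:
    print(n,np.round(onz(f,u,v,z)[:2],3),np.round(P[v,u],3))
hsv=cv2.cvtColor(im,cv2.COLOR_BGR2HSV); H,S,V=cv2.split(hsv)
def blob(m,box,z,n):
    x0,y0,x1,y1=box; k=np.zeros_like(m,np.uint8); k[y0:y1,x0:x1]=m[y0:y1,x0:x1]
    c=max(cv2.findContours(k,0,2)[0],key=cv2.contourArea); (a,b),r=cv2.minEnclosingCircle(c); e=cv2.fitEllipse(c)
    print(n,np.round(e[0],1),np.round(e[1],1),r,'->',np.round(onz(f,*e[0],z),4), 'd',np.linalg.norm(onz(f,e[0][0]+e[1][1]/2,e[0][1],z)-onz(f,e[0][0]-e[1][1]/2,e[0][1],z)))
blob(((H<8)|(H>172))&(S>150),(180,200,232,246),.015,'red')
blob((abs(H.astype(int)-110)<12)&(S>120),(158,244,202,286),.015,'blue')
# top of stack & tall things by height
Z=P[...,2]
for n,box,lo,hi in [('stack',(360,255,412,305),.105,.15),('bottle',(415,245,450,295),.06,.12),('stand',(455,220,500,265),.014,.03),('small',(455,268,485,290),.02,.12)]:
    x0,y0,x1,y1=box; z=Z[y0:y1,x0:x1]; m=(z>lo)&(z<hi); q=P[y0:y1,x0:x1][m]; print(n,m.sum(),np.round(q.mean(0),3),np.round(q.min(0),3),np.round(q.max(0),3))
# shelf
m=Z[:160,:360]; q=P[:160,:360][(m>.1)]; print('shelf',q.min(0).round(2),q.max(0).round(2))
a=cv2.resize(im[245:305,355:495],(800,343),interpolation=3)
s=load('side0')['frame'][250:385,295:475]; s=cv2.resize(s,(340,255),interpolation=3); w=cv2.resize(load('wrist0')['frame'],(340,255))
b=np.zeros((255,800,3),np.uint8); b[:,:340]=s; b[:,400:740]=w
cv2.imwrite('pics/c1.png',np.vstack([a,b]))
E
```

```text
red [0.545 0.296] [0.545 0.297 0.008]
blue [0.43  0.371] [0.431 0.371 0.008]
foil [0.42  0.224] [ 0.42   0.226 -0.   ]
stack [ 0.394 -0.191] [ 0.394 -0.195  0.097]
greytop? [ 0.42  -0.305] [ 0.42  -0.309  0.083]
stand [ 0.497 -0.452] [ 0.498 -0.455  0.011]
smallb [ 0.393 -0.418] [ 0.393 -0.417  0.052]
pl [ 0.383 -0.018] [ 0.383 -0.018  0.008]
far bottle [ 0.86  -0.378] [ 0.862 -0.379  0.076]
red [205.9 223. ] [28.9 29.3] 15.081661224365234 -> [0.544  0.2982 0.015 ] d 0.08120979858800853
blue [178.2 263. ] [27.5 27.8] 14.266656875610352 -> [0.4331 0.3715 0.015 ] d 0.07649098206882636
stack 282 [ 0.398 -0.187  0.126] [ 0.371 -0.211  0.107] [ 0.421 -0.163  0.132]
bottle 128 [ 0.422 -0.315  0.081] [ 0.408 -0.334  0.061] [ 0.437 -0.303  0.112]
stand 352 [ 0.496 -0.447  0.021] [ 0.456 -0.486  0.014] [ 0.535 -0.407  0.03 ]
small 78 [ 0.396 -0.418  0.047] [ 0.385 -0.428  0.02 ] [ 0.406 -0.411  0.073]
shelf [ 0.38 -0.12  0.1 ] [0.96 0.8  1.28]
```

View pics/c1.png

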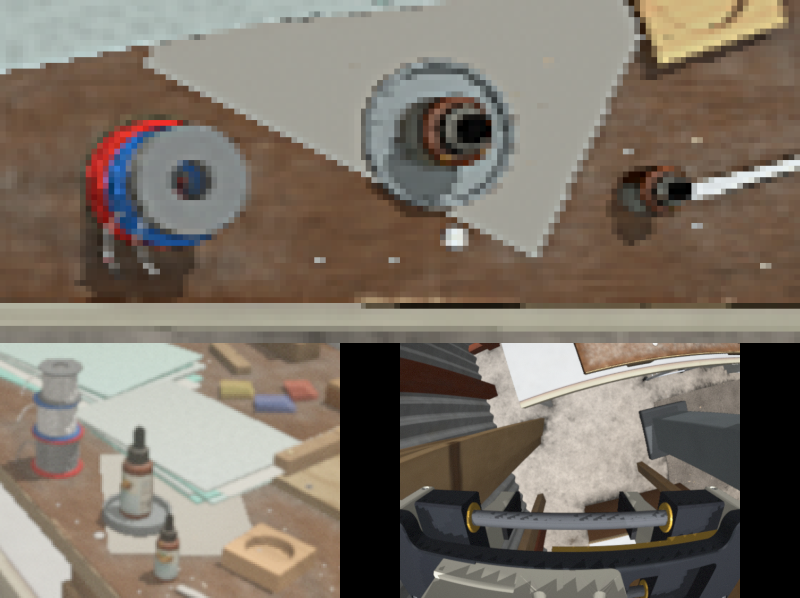

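```bash
cat >> h.py <<'E'
def plan(wps,step=35,cur=None,polar=False):
    """wps: world TCP (x,y,z,yawdeg); prints rows per call, in tool axes at each call's start"""
    if cur is None:
        s=get_state(); cur=[*s['eef_pos'],np.degrees(s['ee_rot'][2])]
    cur=np.array(cur,float); seq=[]; a=cur
    for b in np.array(wps,float):
        tr=lambda p:np.array([np.hypot(p[0],p[1]),np.arctan2(p[1],p[0]),p[2],p[3]])
        inv=lambda p:np.array([p[0]*np.cos(p[1]),p[0]*np.sin(p[1]),p[2],p[3]])
        L=np.linalg.norm(b[:3]-a[:3])*1000*(1.25 if polar else 1); n=int(max(1,np.ceil(L/step),np.ceil(abs(b[3]-a[3])/8)))
        for i in range(1,n+1):
            t=i/n; seq.append(inv(tr(a)*(1-t)+tr(b)*t) if polar else a*(1-t)+b*t)
        a=b
    seq.append(a)
    for k in range(0,len(seq),8):
        y=np.radians(cur[3]); X=np.array([[np.cos(y),np.sin(y),0],[np.sin(y),-np.cos(y),0],[0,0,-1]])
        rows=[]
        for p in seq[k:k+8]:
            o=np.round(X@(p[:3]-cur[:3])*100,1)+0.; r=round(p[3]-cur[3]); rows.append((o,-r))
        print('['+','.join('{"offset":[%g,%g,%g],"turn":%g}'%(*o,t) for o,t in rows)+']')
        o,t=rows[-1]; cur=np.array([*(cur[:3]+X.T@o/100),cur[3]-t])
    print('end',cur.round(4))
E
python3 - <<'E'
from h import *
f=load('top0');P=cloud(f)
q=P[:160,:340].reshape(-1,3); 
for z0 in(.2,.35,.5,.8): 
    k=q[(q[:,2]>z0)&(q[:,2]<z0+.15)&(q[:,1]<.6)]; print(z0,len(k),k.min(0).round(2) if len(k) else '')
for u,v,z in[(438.1,267.4,.109),(431.5,268.6,.015),(478.5,241.5,.02)]: print(onz(f,u,v,z).round(3))
plan([(.42,-.32,.36,-90)],polar=True,step=42)
E
```

```text
0.2 5507 [ 0.69 -0.06  0.2 ]
0.35 12618 [ 0.69 -0.06  0.35]
0.5 28375 [ 0.69 -0.05  0.5 ]
0.8 0 
[ 0.421 -0.318  0.109]
[ 0.421 -0.324  0.015]
[ 0.496 -0.453  0.02 ]
[{"offset":[4.3,0.6,0.1],"turn":2},{"offset":[8.5,1.5,0.3],"turn":5},{"offset":[12.6,2.7,0.4],"turn":7},{"offset":[16.6,4.1,0.6],"turn":10},{"offset":[20.5,5.8,0.7],"turn":12},{"offset":[24.2,7.7,0.9],"turn":15},{"offset":[27.8,9.8,1],"turn":17},{"offset":[31.2,12.1,1.2],"turn":19}]
[{"offset":[3.9,1.3,0.1],"turn":3},{"offset":[7.6,2.9,0.3],"turn":5},{"offset":[11.2,4.7,0.4],"turn":8},{"offset":[14.7,6.7,0.6],"turn":10},{"offset":[18,8.9,0.7],"turn":13},{"offset":[21.1,11.4,0.9],"turn":15},{"offset":[24,13.9,1],"turn":17},{"offset":[26.7,16.7,1.1],"turn":20}]
[{"offset":[3.4,1.8,0.2],"turn":2},{"offset":[6.6,3.9,0.3],"turn":5},{"offset":[9.6,6.1,0.5],"turn":7},{"offset":[12.5,8.6,0.6],"turn":10},{"offset":[15.2,11.1,0.8],"turn":12},{"offset":[17.6,13.9,0.9],"turn":14},{"offset":[19.9,16.7,1.1],"turn":17},{"offset":[22,19.7,1.2],"turn":19}]
[{"offset":[2.7,2.3,0.2],"turn":3},{"offset":[5.3,4.7,0.3],"turn":5},{"offset":[7.7,7.3,0.5],"turn":8},{"offset":[9.9,10.1,0.6],"turn":10},{"offset":[11.9,12.9,0.7],"turn":13},{"offset":[13.7,15.8,0.9],"turn":15},{"offset":[13.7,15.8,0.9],"turn":15}]
end [  0.4203  -0.3199   0.36   -90.0658]
```

Emit:
send_rows:
  motion:
    - {"offset":[4.3,0.6,0.1],"turn":2}
    - {"offset":[8.5,1.5,0.3],"turn":5}
    - {"offset":[12.6,2.7,0.4],"turn":7}
    - {"offset":[16.6,4.1,0.6],"turn":10}
    - {"offset":[20.5,5.8,0.7],"turn":12}
    - {"offset":[24.2,7.7,0.9],"turn":15}
    - {"offset":[27.8,9.8,1],"turn":17}
    - {"offset":[31.2,12.1,1.2],"turn":19}

```text
t: 0.95
eef_pos: [0.4619, 0.4367, 0.3923]
ee_rot: [3.141, -0.0, -0.631]
force: [-0.1, 0.8, -0.7]
width: 0.0875
```

Emit:
send_rows:
  motion:
    - {"offset":[3.9,1.3,0.1],"turn":3}
    - {"offset":[7.6,2.9,0.3],"turn":5}
    - {"offset":[11.2,4.7,0.4],"turn":8}
    - {"offset":[14.7,6.7,0.6],"turn":10}
    - {"offset":[18,8.9,0.7],"turn":13}
    - {"offset":[21.1,11.4,0.9],"turn":15}
    - {"offset":[24,13.9,1],"turn":17}
    - {"offset":[26.7,16.7,1.1],"turn":20}

```text
t: 1.75
eef_pos: [0.5787, 0.1443, 0.3813]
ee_rot: [3.141, 0.0, -0.98]
force: [0.6, -0.3, -0.6]
width: 0.0877
```

Emit:
send_rows:
  motion:
    - {"offset":[3.4,1.8,0.2],"turn":2}
    - {"offset":[6.6,3.9,0.3],"turn":5}
    - {"offset":[9.6,6.1,0.5],"turn":7}
    - {"offset":[12.5,8.6,0.6],"turn":10}
    - {"offset":[15.2,11.1,0.8],"turn":12}
    - {"offset":[17.6,13.9,0.9],"turn":14}
    - {"offset":[19.9,16.7,1.1],"turn":17}
    - {"offset":[22,19.7,1.2],"turn":19}

```text
t: 2.55
eef_pos: [0.5372, -0.148, 0.3693]
ee_rot: [3.141, 0.0, -1.312]
force: [0.1, -0.5, -0.4]
width: 0.0879
```

Emit:
send_rows:
  motion:
    - {"offset":[2.7,2.3,0.2],"turn":3}
    - {"offset":[5.3,4.7,0.3],"turn":5}
    - {"offset":[7.7,7.3,0.5],"turn":8}
    - {"offset":[9.9,10.1,0.6],"turn":10}
    - {"offset":[11.9,12.9,0.7],"turn":13}
    - {"offset":[13.7,15.8,0.9],"turn":15}
    - {"offset":[13.7,15.8,0.9],"turn":15}

```text
t: 3.25
eef_pos: [0.4178, -0.3215, 0.3602]
ee_rot: [3.14, 0.001, -1.576]
force: [0.0, 1.0, 0.6]
width: 0.0881
```

```bash
python3 - <<'E'
from h import *
f=grab('wrist','w1'); print(get_state()); print(np.round(f['cam_to_world'],3))
E
```

```text
{'t': 3.3, 'q': array([-2.81534327e-01,  1.51852908e-01, -3.74909714e-01, -1.39333272e-04,
       -1.04463284e+00,  2.77562620e-01]), 'qd': array([ 0.03712479,  0.00489722,  0.01632465,  0.00172802,  0.00173372,
       -0.00777093]), 'joint_efforts': array([-1.07004505e+00, -3.96719527e+01,  2.65461606e+01,  6.38941258e+00,
       -1.67519599e-02,  1.19448784e-01]), 'eef_pos': array([ 0.41898857, -0.32081381,  0.36044393]), 'ee_rot': array([ 3.14104945e+00,  2.80007527e-04, -1.57483812e+00]), 'force': array([ 0.35601738, -0.04418239,  0.90485081]), 'moment': array([ 0.15262456, -0.11689417, -0.01780272]), 'width': 0.08745641302707352}
[[-1.    -0.006 -0.001  0.417]
 [ 0.006 -0.96  -0.28  -0.397]
 [ 0.001 -0.28   0.96   0.34 ]
 [ 0.     0.     0.     1.   ]]
```

View pics/w1.png

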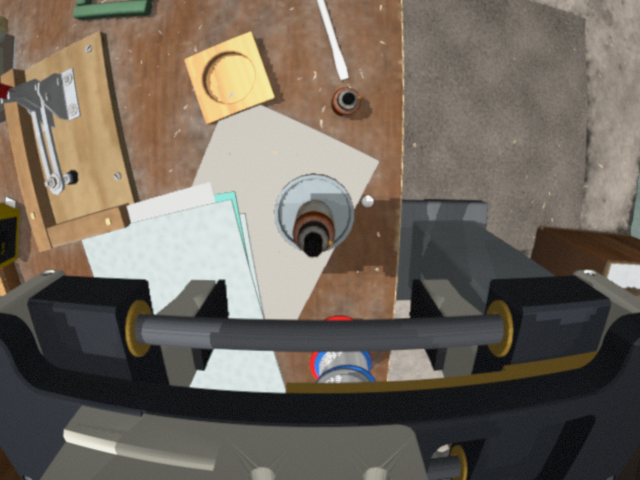

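```bash
python3 - <<'E'
from h import *
f=load('w1'); im=f['frame']
for n,u,v,z in[('bulb',313,243,.109),('collar',314,232,.084),('saucer',314.5,213,.015),('hole',230,77,.02)]: print(n,onz(f,u,v,z,1).round(4), f['range_z'][int(v),int(u)])
hsv=cv2.cvtColor(im,cv2.COLOR_BGR2HSV)
# saucer rim edges on plane z=.015
th=np.linspace(0,6.283,13)
cv2.imwrite('pics/w1c.png',cv2.resize(im[20:270,170:400],(552,600),interpolation=2))
E
```

```text
bulb [ 0.4211 -0.3261  0.109 ] 0.246246
collar [ 0.4207 -0.3267  0.084 ] 0.26518652
saucer [ 0.4211 -0.3255  0.015 ] 0.2806449
hole [ 0.4928 -0.4483  0.02  ] 0.30368978
```

View pics/w1c.png

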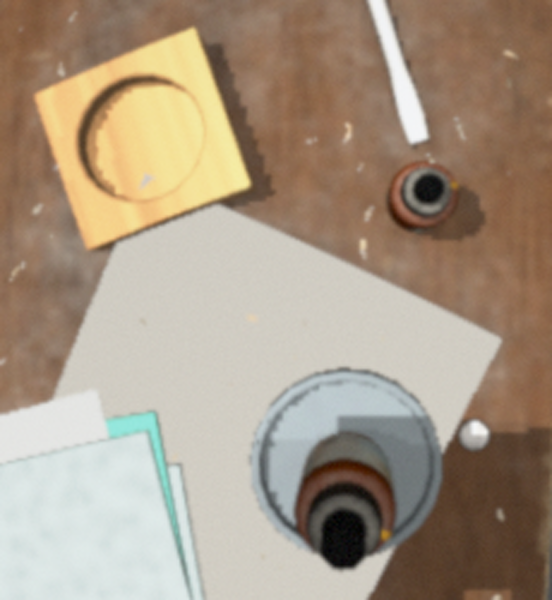

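```bash
python3 - <<'E'
from h import *
plan([(.421,-.3255,.36,-90),(.421,-.3255,.26,-90),(.421,-.3255,.227,-90)],step=30)
plan([(.421,-.3255,.29,-90),(.4945,-.449,.29,-90),(.4945,-.449,.25,-90)],step=20,cur=(.421,-.3255,.227,-90))
E
```

```text
[{"offset":[0.5,-0.2,0],"turn":0},{"offset":[0.5,-0.2,2.5],"turn":0},{"offset":[0.5,-0.2,5],"turn":0},{"offset":[0.5,-0.2,7.5],"turn":0},{"offset":[0.5,-0.2,10],"turn":0},{"offset":[0.5,-0.2,11.7],"turn":0},{"offset":[0.5,-0.2,13.3],"turn":0},{"offset":[0.5,-0.2,13.3],"turn":0}]
end [  0.421   -0.3258   0.2274 -90.2316]
[{"offset":[0,0,-1.6],"turn":0},{"offset":[0,0,-3.2],"turn":0},{"offset":[0,0,-4.7],"turn":0},{"offset":[0,0,-6.3],"turn":0},{"offset":[1.5,-0.9,-6.3],"turn":0},{"offset":[3.1,-1.8,-6.3],"turn":0},{"offset":[4.6,-2.8,-6.3],"turn":0},{"offset":[6.2,-3.7,-6.3],"turn":0}]
[{"offset":[1.5,-0.9,0],"turn":0},{"offset":[3.1,-1.8,0],"turn":0},{"offset":[4.6,-2.7,0],"turn":0},{"offset":[6.2,-3.7,0],"turn":0},{"offset":[6.2,-3.7,2],"turn":0},{"offset":[6.2,-3.7,4],"turn":0},{"offset":[6.2,-3.7,4],"turn":0}]
end [  0.495   -0.4495   0.25   -90.    ]
```

Emit:
send_rows:
  motion:
    - {"offset":[0.5,-0.2,0],"turn":0}
    - {"offset":[0.5,-0.2,2.5],"turn":0}
    - {"offset":[0.5,-0.2,5],"turn":0}
    - {"offset":[0.5,-0.2,7.5],"turn":0}
    - {"offset":[0.5,-0.2,10],"turn":0}
    - {"offset":[0.5,-0.2,11.7],"turn":0}
    - {"offset":[0.5,-0.2,13.3],"turn":0}
    - {"offset":[0.5,-0.2,13.3],"turn":0}

```text
t: 4.1
eef_pos: [0.4226, -0.324, 0.2255]
ee_rot: [3.138, 0.001, -1.571]
force: [-0.5, 0.6, 0.6]
width: 0.0875
```

Emit:
send_rows:
  motion:
    - {"offset":[0,0,0],"turn":0}
    - {"offset":[0,0,0],"turn":0}
    - {"offset":[0,0,0],"turn":0}
    - {"offset":[0,0,0],"turn":0}
    - {"offset":[0,0,0],"turn":0}
    - {"offset":[0,0,0],"turn":0}
    - {"offset":[0,0,0],"turn":0}
    - {"offset":[0,0,0],"turn":0}
  hand: -1
  squeeze: 12

```text
t: 4.9
eef_pos: [0.4223, -0.3248, 0.2277]
ee_rot: [3.142, 0.0, -1.572]
force: [0.2, 0.8, 0.9]
width: 0.0318
```

Emit:
send_rows:
  motion:
    - {"offset":[0,0,-1.6],"turn":0}
    - {"offset":[0,0,-3.2],"turn":0}
    - {"offset":[0,0,-4.7],"turn":0}
    - {"offset":[0,0,-6.3],"turn":0}
    - {"offset":[1.5,-0.9,-6.3],"turn":0}
    - {"offset":[3.1,-1.8,-6.3],"turn":0}
    - {"offset":[4.6,-2.8,-6.3],"turn":0}
    - {"offset":[6.2,-3.7,-6.3],"turn":0}

```text
t: 5.7
eef_pos: [0.4596, -0.3873, 0.2905]
ee_rot: [3.141, 0.0, -1.572]
force: [0.5, 0.0, -1.4]
width: 0.0321
```

Emit:
send_rows:
  motion:
    - {"offset":[1.5,-0.9,0],"turn":0}
    - {"offset":[3.1,-1.8,0],"turn":0}
    - {"offset":[4.6,-2.7,0],"turn":0}
    - {"offset":[6.2,-3.7,0],"turn":0}
    - {"offset":[6.2,-3.7,2],"turn":0}
    - {"offset":[6.2,-3.7,4],"turn":0}
    - {"offset":[6.2,-3.7,4],"turn":0}
    - {"offset":[6.2,-3.7,4],"turn":0}

```text
t: 6.5
eef_pos: [0.4962, -0.4489, 0.2505]
ee_rot: [3.14, 0.0, -1.572]
force: [0.9, 0.8, 0.2]
width: 0.0316
```

```bash
python3 - <<'E'
from h import *
s=get_state(); print(s['eef_pos'],s['width'],s['force'])
a=grab('wrist','w2')['frame'][60:360,160:480]; b=grab('side','s2')['frame'][290:400,320:500]
cv2.imwrite('pics/p2.png',np.hstack([cv2.resize(a,(400,375)),cv2.resize(b,(400,375),interpolation=2)]))
E
```

```text
[ 0.49622803 -0.44887243  0.25050774] 0.0315757192656862 [0.88995554 0.83055662 0.17011048]
```

View pics/p2.png

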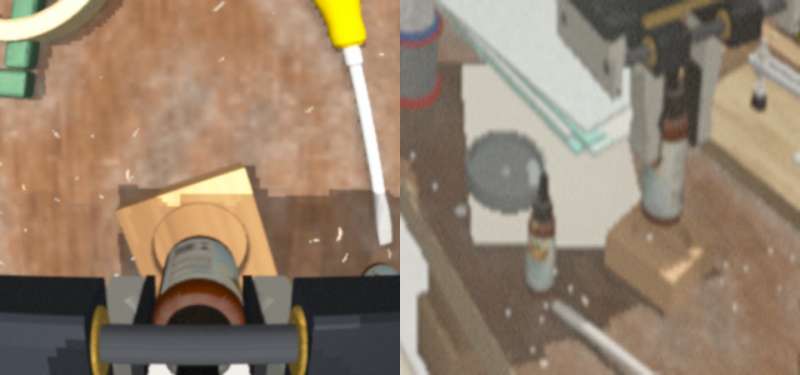

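```bash
python3 - <<'E'
from h import *
f=load('w2')
for n,u,v in[('hole far',320,222.4),('L',160+152*.8,60+240*.8),('R',160+248*.8,60+243*.8)]: print(n,onz(f,u,v,.02,1).round(4))
print('bottle far bottom edge',onz(f,160+204*.8,60+236*.8,.031,1).round(4))
E
```

```text
hole far [ 0.4951 -0.4723  0.02  ]
L [ 0.518  -0.4542  0.02  ]
R [ 0.472  -0.4526  0.02  ]
bottle far bottom edge [ 0.4933 -0.4597  0.031 ]
```

Emit:
send_rows:
  motion:
    - {"offset":[0.3,0,0],"turn":0}
    - {"offset":[0.3,0,0.8],"turn":0}
    - {"offset":[0.3,0,1.5],"turn":0}
    - {"offset":[0.3,0,1.8],"turn":0}
    - {"offset":[0.3,0,2.0],"turn":0}
    - {"offset":[0.3,0,2.1],"turn":0}
    - {"offset":[0.3,0,2.2],"turn":0}
    - {"offset":[0.3,0,2.2],"turn":0}

```text
t: 7.4
eef_pos: [0.4963, -0.4519, 0.2289]
ee_rot: [-3.141, -0.0, -1.572]
force: [-0.0, -0.6, -1.0]
width: 0.0319
```

```bash
python3 - <<'E'
from h import *
s=get_state(); print(s['eef_pos'],s['width'],s['force'])
plan([(.4945,-.4525,.36,-90)],step=35,cur=(.4945,-.4525,.228,-90))
E
```

```text
[ 0.49634292 -0.45188613  0.22887105] 0.031910834056555856 [-0.03348055 -0.56734007 -0.97887483]
[{"offset":[0,0,-3.3],"turn":0},{"offset":[0,0,-6.6],"turn":0},{"offset":[0,0,-9.9],"turn":0},{"offset":[0,0,-13.2],"turn":0},{"offset":[0,0,-13.2],"turn":0}]
end [  0.4945  -0.4525   0.36   -90.    ]
```

Emit:
send_rows:
  motion:
    - {"offset":[0,0,0.1],"turn":0}
    - {"offset":[0,0,0.1],"turn":0}
    - {"offset":[0,0,0.1],"turn":0}

```text
t: 7.7
eef_pos: [0.4963, -0.452, 0.2287]
ee_rot: [-3.141, -0.001, -1.572]
force: [-1.1, 1.2, 5.6]
width: 0.0318
```

```bash
python3 - <<'E'
from h import *
s=get_state(); print(s['eef_pos'],s['width'],s['force'])
E
```

```text
[ 0.49632093 -0.45200861  0.22865645] 0.03179329593562628 [-1.12645424  1.16307889  5.59800526]
```

Emit:
send_rows:
  motion:
    - {"offset":[0,0,0.1],"turn":0}
    - {"offset":[0,0,0.1],"turn":0}
    - {"offset":[0,0,0.1],"turn":0}

```text
t: 8.0
eef_pos: [0.4963, -0.4521, 0.2286]
ee_rot: [-3.141, -0.001, -1.571]
force: [-4.0, 2.1, 11.4]
width: 0.0319
```

```bash
python3 - <<'E'
from h import *
s=get_state(); print(s['eef_pos'],s['width'],s['force'])
E
```

```text
[ 0.49633064 -0.45213072  0.2285951 ] 0.031860817636162525 [-3.95632144  2.12200718 11.40127408]
```

Emit:
send_rows:
  motion:
    - {"offset":[0,0,-0.1],"turn":0}
    - {"offset":[0,0,-0.1],"turn":0}
    - {"offset":[0,0,-0.1],"turn":0}
    - {"offset":[0,0,-0.1],"turn":0}
    - {"offset":[0,0,-0.1],"turn":0}
    - {"offset":[0,0,-0.1],"turn":0}
  hand: 0.4

```text
t: 8.6
eef_pos: [0.4962, -0.4518, 0.2274]
ee_rot: [3.141, 0.0, -1.572]
force: [0.0, -0.4, 1.0]
width: 0.0611
```

Emit:
send_rows:
  motion:
    - {"offset":[0,0,-2],"turn":0}
    - {"offset":[0,0,-5],"turn":0}
    - {"offset":[0,0,-8],"turn":0}
    - {"offset":[0,0,-11],"turn":0}
    - {"offset":[0,0,-14],"turn":0}
    - {"offset":[0,0,-16],"turn":0}
    - {"offset":[0,0,-17],"turn":0}
    - {"offset":[0,0,-17],"turn":0}

```text
t: 9.4
eef_pos: [0.4964, -0.4519, 0.3989]
ee_rot: [-3.14, -0.001, -1.572]
force: [0.5, -0.0, -0.3]
width: 0.0615
```

```bash
python3 - <<'E'
from h import *
plan([(.396,-.187,.40,-25)],step=40)
E
```

```text
[{"offset":[-2.9,1.1,0],"turn":-7},{"offset":[-5.9,2.2,0],"turn":-14},{"offset":[-8.8,3.4,0],"turn":-22},{"offset":[-11.8,4.5,0],"turn":-29},{"offset":[-14.7,5.6,-0.1],"turn":-36},{"offset":[-17.7,6.7,-0.1],"turn":-43},{"offset":[-20.6,7.8,-0.1],"turn":-51},{"offset":[-23.5,8.9,-0.1],"turn":-58}]
[{"offset":[-2.6,-1.9,0],"turn":-7},{"offset":[-2.6,-1.9,0],"turn":-7}]
end [  0.3957  -0.1869   0.3999 -25.0606]
```

Emit:
send_rows:
  motion:
    - {"offset":[-2.9,1.1,0],"turn":-7}
    - {"offset":[-5.9,2.2,0],"turn":-14}
    - {"offset":[-8.8,3.4,0],"turn":-22}
    - {"offset":[-11.8,4.5,0],"turn":-29}
    - {"offset":[-14.7,5.6,0],"turn":-36}
    - {"offset":[-17.7,6.7,0],"turn":-43}
    - {"offset":[-20.6,7.8,0],"turn":-51}
    - {"offset":[-23.5,8.9,0],"turn":-58}

```text
t: 10.2
eef_pos: [0.4065, -0.2156, 0.396]
ee_rot: [3.141, 0.002, -0.554]
force: [1.2, 0.5, 0.8]
width: 0.0614
```

Emit:
send_rows:
  motion:
    - {"offset":[-2.6,-1.9,0],"turn":-7}
    - {"offset":[-2.6,-1.9,0],"turn":-7}
    - {"offset":[-2.6,-1.9,0],"turn":-7}
  hand: 1

```text
t: 10.5
eef_pos: [0.3953, -0.1863, 0.3969]
ee_rot: [3.141, 0.001, -0.437]
force: [-0.9, 0.1, -0.1]
width: 0.0799
```

```bash
python3 - <<'E'
from h import *
s=get_state(); print(s['eef_pos'],s['ee_rot'])
a=grab('wrist','w3')['frame'];b=grab('side','s3')['frame'][240:390,280:480]
cv2.imwrite('pics/p3.png',np.hstack([cv2.resize(a[100:400,170:470],(400,400)),cv2.resize(b,(400,400*150//200),interpolation=2).__class__(0) if 0 else cv2.copyMakeBorder(cv2.resize(b,(400,300),interpolation=2),0,100,0,0,0)]))
E
```

```text
[ 0.39528849 -0.18630634  0.39694549] [ 3.14137610e+00  8.04075256e-04 -4.36762880e-01]
```

View pics/p3.png

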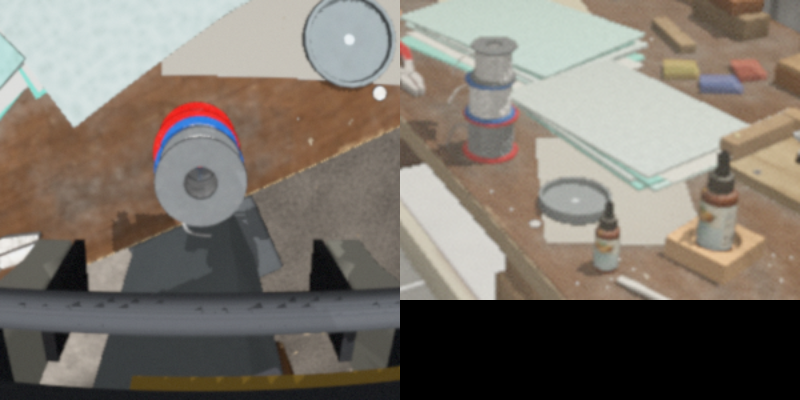

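```bash
python3 - <<'E'
from h import *
f=load('w3'); im=f['frame']
print('grey',onz(f,320.75,237.25,.126,1).round(4),'saucer',onz(f,431.75,129.25,.007,1).round(4), onz(f,170+347.5*.75,100+40*.75,.015,1).round(4))
for u,v in[(320.75+34,237.25),(320.75-34,237.25)]: print(onz(f,u,v,.126,1).round(4))
print('far red/blue', onz(f,170+197*.75,100+102*.75,.046,1).round(4), onz(f,170+199*.75,100+117*.75,.088,1).round(4))
a=im[100:200,370:500]; g=cv2.cvtColor(a,cv2.COLOR_BGR2GRAY)
E
```

```text
grey [ 0.3974 -0.1885  0.126 ] saucer [ 0.4215 -0.3244  0.007 ] [ 0.4222 -0.3207  0.015 ]
[ 0.3872 -0.2102  0.126 ]
[ 0.4075 -0.1668  0.126 ]
far red/blue [ 0.4285 -0.2006  0.046 ] [ 0.4244 -0.2001  0.088 ]
```

```bash
python3 - <<'E'
from h import *
s=get_state(); print(s['eef_pos'])
plan([(.398,-.1885,.32,-25),(.398,-.1885,.279,-25)],step=22)
plan([(.398,-.1885,.33,-25),(.4215,-.3245,.33,-90),(.4215,-.3245,.213,-90)],step=20,cur=(.398,-.1885,.279,-25))
E
```

```text
[ 0.39580149 -0.18704968  0.39701648]
[{"offset":[0.1,0,1.9],"turn":0},{"offset":[0.1,0,3.9],"turn":0},{"offset":[0.2,0,5.8],"turn":0},{"offset":[0.3,0,7.7],"turn":0},{"offset":[0.3,0,9.8],"turn":0},{"offset":[0.3,0,11.8],"turn":0},{"offset":[0.3,0,11.8],"turn":0}]
end [  0.3985  -0.1883   0.279  -25.1257]
[{"offset":[0,0,-1.7],"turn":0},{"offset":[0,0,-3.4],"turn":0},{"offset":[0,0,-5.1],"turn":0},{"offset":[0.9,1.3,-5.1],"turn":7},{"offset":[1.8,2.5,-5.1],"turn":14},{"offset":[2.6,3.8,-5.1],"turn":22},{"offset":[3.5,5,-5.1],"turn":29},{"offset":[4.4,6.3,-5.1],"turn":36}]
[{"offset":[1.4,0.5,0],"turn":7},{"offset":[2.9,1,0],"turn":15},{"offset":[4.3,1.5,0],"turn":22},{"offset":[5.8,2,0],"turn":29},{"offset":[5.8,2,2],"turn":29},{"offset":[5.8,2,3.9],"turn":29},{"offset":[5.8,2,5.8],"turn":29},{"offset":[5.8,2,7.8],"turn":29}]
[{"offset":[0,0,2],"turn":0},{"offset":[0,0,3.9],"turn":0},{"offset":[0,0,3.9],"turn":0}]
end [  0.4219  -0.3246   0.213  -90.    ]
```

Emit:
send_rows:
  motion:
    - {"offset":[0.1,0,1.9],"turn":0}
    - {"offset":[0.1,0,3.9],"turn":0}
    - {"offset":[0.2,0,5.8],"turn":0}
    - {"offset":[0.3,0,7.7],"turn":0}
    - {"offset":[0.3,0,9.8],"turn":0}
    - {"offset":[0.3,0,11.8],"turn":0}
    - {"offset":[0.3,0,11.8],"turn":0}
    - {"offset":[0.3,0,11.8],"turn":0}

```text
t: 11.4
eef_pos: [0.3985, -0.1887, 0.2794]
ee_rot: [3.141, 0.002, -0.439]
force: [-0.2, -0.8, 0.1]
width: 0.0879
```

Emit:
send_rows:
  motion:
    - {"offset":[0,0,0],"turn":0}
    - {"offset":[0,0,0],"turn":0}
    - {"offset":[0,0,0],"turn":0}
    - {"offset":[0,0,0],"turn":0}
    - {"offset":[0,0,0],"turn":0}
    - {"offset":[0,0,0],"turn":0}
    - {"offset":[0,0,0],"turn":0}
  hand: -1
  squeeze: 25

```text
t: 12.1
eef_pos: [0.3983, -0.1882, 0.2799]
ee_rot: [3.141, -0.0, -0.437]
force: [-1.2, -2.8, 2.3]
width: 0.0465
```

Emit:
send_rows:
  motion:
    - {"offset":[0,0,-0.6],"turn":0}
    - {"offset":[0,0,-1.5],"turn":0}
    - {"offset":[0,0,-2.6],"turn":0}
    - {"offset":[0,0,-3.7],"turn":0}
    - {"offset":[0,0,-4.7],"turn":0}
    - {"offset":[0,0,-5.1],"turn":0}
    - {"offset":[0,0,-5.1],"turn":0}

```text
t: 12.8
eef_pos: [0.3984, -0.1881, 0.3315]
ee_rot: [-3.141, -0.002, -0.437]
force: [-0.2, -0.3, -2.7]
width: 0.0467
```

```bash
python3 - <<'E'
from h import *
s=get_state(); print(s['eef_pos'],s['width'],s['force'])
a=grab('wrist','w4')['frame'];b=grab('side','s4')['frame'][180:380,260:460]
cv2.imwrite('pics/p4.png',np.hstack([cv2.resize(a[100:400,170:470],(400,400)),cv2.resize(b,(400,400),interpolation=2)]))
E
```

```text
[ 0.39840992 -0.18807238  0.33147044] 0.04674873456689524 [-0.15796886 -0.29028283 -2.69988773]
```

View pics/p4.png

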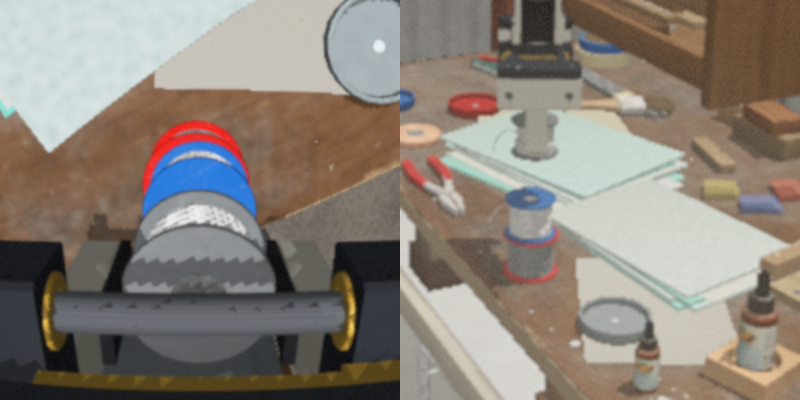

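Emit:
send_rows:
  motion:
    - {"offset":[0.9,1.3,0],"turn":7}
    - {"offset":[1.8,2.5,0],"turn":14}
    - {"offset":[2.6,3.8,0],"turn":22}
    - {"offset":[3.5,5,0],"turn":29}
    - {"offset":[4.4,6.3,0],"turn":36}
    - {"offset":[5.3,7.5,0],"turn":43}
    - {"offset":[6.2,8.8,0],"turn":51}
    - {"offset":[7.1,10.1,0],"turn":58}

```text
t: 13.7
eef_pos: [0.4197, -0.3102, 0.3298]
ee_rot: [3.14, 0.001, -1.455]
force: [0.6, 0.2, -2.4]
width: 0.0465
```

```bash
python3 - <<'E'
from h import *
f=load('w4'); print(onz(f,170+379*.75,100+46*.75,.007,1).round(4))
s=get_state(); print(s['eef_pos'])
plan([(.4215,-.3245,.33,-90),(.4215,-.3245,.213,-90)],step=20)
E
```

```text
[ 0.4212 -0.3245  0.007 ]
[ 0.41970336 -0.31022179  0.32976816]
[{"offset":[1.4,0,0],"turn":7},{"offset":[1.4,0,1.9],"turn":7},{"offset":[1.4,0,3.9],"turn":7},{"offset":[1.4,0,5.8],"turn":7},{"offset":[1.4,0,7.8],"turn":7},{"offset":[1.4,0,9.7],"turn":7},{"offset":[1.4,0,11.7],"turn":7},{"offset":[1.4,0,11.7],"turn":7}]
end [  0.4213  -0.3241   0.2128 -90.3931]
```

Emit:
send_rows:
  motion:
    - {"offset":[1.4,0,0],"turn":7}
    - {"offset":[1.4,0,1.9],"turn":7}
    - {"offset":[1.4,0,3.9],"turn":7}
    - {"offset":[1.4,0,5.8],"turn":7}
    - {"offset":[1.4,0,7.8],"turn":7}
    - {"offset":[1.4,0,9.7],"turn":7}
    - {"offset":[1.4,0,11.2],"turn":7}
    - {"offset":[1.4,0,11.2],"turn":7}

```text
t: 14.5
eef_pos: [0.4204, -0.3232, 0.216]
ee_rot: [3.137, 0.002, -1.572]
force: [-0.4, -0.4, -2.6]
width: 0.0465
```

```bash
python3 - <<'E'
from h import *
f=load('w4'); p=onz(f,318.9,319.4,.178,1); print('grey held',p.round(4),'vs tcp .3984 -.1881')
s=get_state(); print(s['eef_pos'],s['force'])
a=grab('wrist','w5')['frame'];b=grab('side','s5')['frame'][240:390,300:500]
cv2.imwrite('pics/p5.png',np.hstack([cv2.resize(a[100:400,170:470],(400,400)),cv2.copyMakeBorder(cv2.resize(b,(400,300),interpolation=2),0,100,0,0,0)]))
E
```

```text
grey held [ 0.4007 -0.1887  0.178 ] vs tcp .3984 -.1881
[ 0.42044056 -0.32316386  0.21603769] [-0.37464246 -0.44432182 -2.63662154]
```

View pics/p5.png

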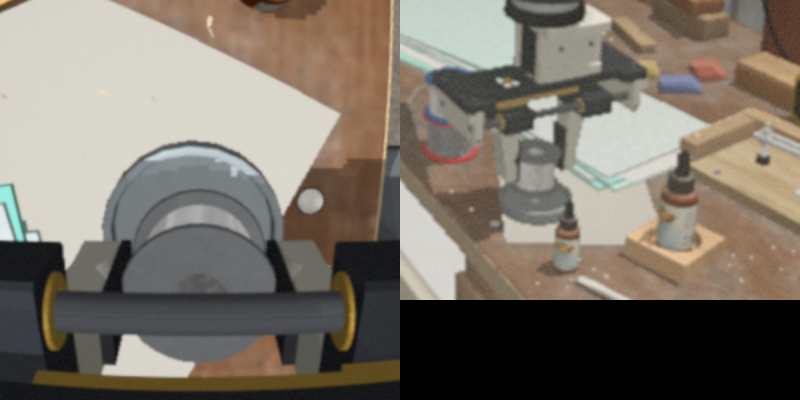

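```bash
python3 - <<'E'
from h import *
f=load('w5'); c=lambda u,v:(170+u*.75,100+v*.75)
print('far',onz(f,*c(193,141),.015,1),'L',onz(f,*c(104,228),.015,1),'R',onz(f,*c(283,228),.015,1))
print('spool top',onz(f,*c(199,292.5),.063,1), 'lower flange far',onz(f,*c(199,190),.028,1))
print(get_state()['eef_pos'])
E
```

```text
far [ 0.42116762 -0.36209524  0.015     ] L [ 0.45660238 -0.32742625  0.015     ] R [ 0.38576656 -0.32719821  0.015     ]
spool top [ 0.41927369 -0.32515894  0.063     ] lower flange far [ 0.41903906 -0.34702461  0.028     ]
[ 0.42152066 -0.32359043  0.21835832]
```

Emit:
send_rows:
  motion:
    - {"offset":[0.2,-0.1,0.6],"turn":0}
    - {"offset":[0.2,-0.1,1.2],"turn":0}
    - {"offset":[0.2,-0.1,1.5],"turn":0}
    - {"offset":[0.2,-0.1,1.7],"turn":0}
    - {"offset":[0.2,-0.1,1.8],"turn":0}
    - {"offset":[0.2,-0.1,1.9],"turn":0}
    - {"offset":[0.2,-0.1,1.9],"turn":0}
    - {"offset":[0.2,-0.1,1.9],"turn":0}

```text
t: 15.4
eef_pos: [0.4226, -0.3256, 0.1998]
ee_rot: [-3.141, -0.0, -1.572]
force: [-1.1, -0.4, -1.3]
width: 0.0465
```

Emit:
send_rows:
  motion:
    - {"offset":[0,0,0.1],"turn":0}
    - {"offset":[0,0,0.1],"turn":0}
    - {"offset":[0,0,0.1],"turn":0}

```text
t: 15.7
eef_pos: [0.4226, -0.3256, 0.1988]
ee_rot: [-3.141, -0.0, -1.572]
force: [0.8, -0.4, -1.8]
width: 0.0466
```

Emit:
send_rows:
  motion:
    - {"offset":[0,0,0.1],"turn":0}
    - {"offset":[0,0,0.1],"turn":0}
    - {"offset":[0,0,0.1],"turn":0}

```text
t: 16.0
eef_pos: [0.4226, -0.3256, 0.1985]
ee_rot: [-3.141, -0.0, -1.572]
force: [-2.5, 1.9, 8.6]
width: 0.0464
```

Emit:
send_rows:
  motion:
    - {"offset":[0,0,-0.05],"turn":0}
    - {"offset":[0,0,-0.05],"turn":0}
    - {"offset":[0,0,-0.05],"turn":0}
    - {"offset":[0,0,-0.05],"turn":0}
    - {"offset":[0,0,-0.05],"turn":0}
    - {"offset":[0,0,-0.05],"turn":0}
  hand: 0.6

```text
t: 16.6
eef_pos: [0.4225, -0.3256, 0.1981]
ee_rot: [3.141, 0.0, -1.572]
force: [0.2, 0.1, 1.1]
width: 0.0702
```

Emit:
send_rows:
  motion:
    - {"offset":[0,0,-1.5],"turn":0}
    - {"offset":[0,0,-4],"turn":0}
    - {"offset":[0,0,-7],"turn":0}
    - {"offset":[0,0,-10],"turn":0}
    - {"offset":[0,0,-13],"turn":0}
    - {"offset":[0,0,-16],"turn":0}
    - {"offset":[0,0,-16.5],"turn":0}
    - {"offset":[0,0,-16.5],"turn":0}

```text
t: 17.4
eef_pos: [0.4226, -0.3256, 0.3642]
ee_rot: [-3.139, -0.001, -1.572]
force: [-0.3, 0.4, 0.1]
width: 0.0696
```

```bash
python3 - <<'E'
from h import *
plan([(.399,-.188,.36,-25)],step=40)
E
```

```text
[{"offset":[-1.5,0.3,0],"turn":-7},{"offset":[-3.1,0.5,0.1],"turn":-14},{"offset":[-4.6,0.8,0.1],"turn":-22},{"offset":[-6.1,1.1,0.2],"turn":-29},{"offset":[-7.6,1.3,0.2],"turn":-36},{"offset":[-9.2,1.6,0.3],"turn":-43},{"offset":[-10.7,1.8,0.3],"turn":-51},{"offset":[-12.2,2.1,0.4],"turn":-58}]
[{"offset":[-1.1,-1.2,0],"turn":-7},{"offset":[-1.1,-1.2,0],"turn":-7}]
end [  0.3988  -0.1875   0.3602 -25.0635]
```

Emit:
send_rows:
  motion:
    - {"offset":[-1.5,0.3,0],"turn":-7}
    - {"offset":[-3.1,0.5,0.1],"turn":-14}
    - {"offset":[-4.6,0.8,0.1],"turn":-22}
    - {"offset":[-6.1,1.1,0.2],"turn":-29}
    - {"offset":[-7.6,1.3,0.2],"turn":-36}
    - {"offset":[-9.2,1.6,0.3],"turn":-43}
    - {"offset":[-10.7,1.8,0.3],"turn":-51}
    - {"offset":[-12.2,2.1,0.4],"turn":-58}
  hand: 1

```text
t: 18.2
eef_pos: [0.4012, -0.2028, 0.3577]
ee_rot: [3.141, 0.002, -0.554]
force: [-0.3, -0.2, 1.3]
width: 0.0875
```

Emit:
send_rows:
  motion:
    - {"offset":[-1.1,-1.2,0],"turn":-7}
    - {"offset":[-1.1,-1.2,0],"turn":-7}
    - {"offset":[-1.1,-1.2,0],"turn":-7}

```text
t: 18.5
eef_pos: [0.3986, -0.1874, 0.3584]
ee_rot: [3.141, 0.001, -0.439]
force: [-0.4, -0.2, -0.3]
width: 0.0874
```

```bash
python3 - <<'E'
from h import *
s=get_state(); print(s['eef_pos'],s['ee_rot'])
a=grab('wrist','w6')['frame'];b=grab('side','s6')['frame'][240:390,300:500]
cv2.imwrite('pics/p6.png',np.hstack([cv2.resize(a[100:400,170:470],(400,400)),cv2.copyMakeBorder(cv2.resize(b,(400,300),interpolation=2),0,100,0,0,0)]))
f=load('w6'); h=cv2.cvtColor(f['frame'],cv2.COLOR_BGR2HSV)
m=((abs(h[...,0].astype(int)-109)<13)&(h[...,1]>130)).astype(np.uint8); m[350:]=0
c=max(cv2.findContours(m,0,2)[0],key=cv2.contourArea); e=cv2.fitEllipse(c); print(e,onz(f,*e[0],.088,1))
x,y,w,hh=cv2.boundingRect(c); print(x,y,w,hh)
E
```

```text
[ 0.39857435 -0.18741262  0.35838398] [ 3.14105708e+00  1.24918614e-03 -4.39156858e-01]
((319.5613708496094, 240.80316162109375), (74.17146301269531, 82.27392578125), 179.87783813476562) [ 0.39864568 -0.18787472  0.088     ]
282 199 76 83
```

View pics/p6.png

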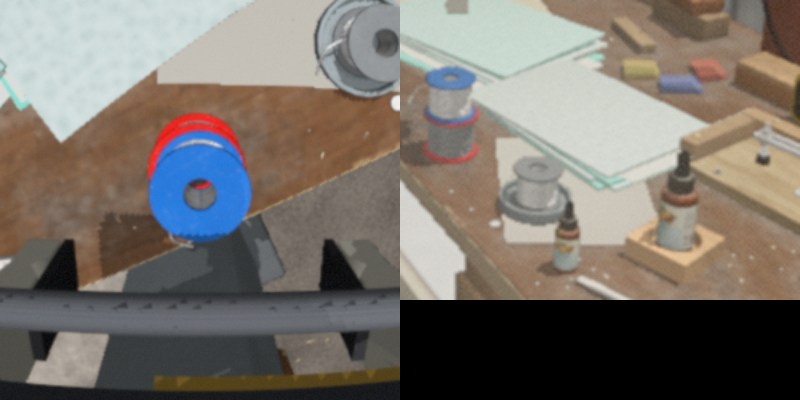

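```bash
python3 - <<'E'
from h import *
plan([(.3988,-.188,.27,-25),(.3988,-.188,.241,-25)],step=22)
plan([(.432,.365,.33,0)],step=32,cur=(.3988,-.188,.33,-25),polar=True)
E
```

```text
[{"offset":[0,0,1.8],"turn":0},{"offset":[0,0,3.5],"turn":0},{"offset":[0,0,5.3],"turn":0},{"offset":[0,0,7.1],"turn":0},{"offset":[0,0,8.9],"turn":0},{"offset":[0,0,10.3],"turn":0},{"offset":[0,0,11.8],"turn":0},{"offset":[0,0,11.8],"turn":0}]
end [  0.3987  -0.1878   0.2407 -25.1982]
[{"offset":[0.5,-2.3,0],"turn":-1},{"offset":[0.9,-4.7,0],"turn":-2},{"offset":[1.2,-7.1,0],"turn":-3},{"offset":[1.3,-9.6,0],"turn":-5},{"offset":[1.3,-12,0],"turn":-6},{"offset":[1.2,-14.5,0],"turn":-7},{"offset":[0.9,-17.1,0],"turn":-8},{"offset":[0.5,-19.6,0],"turn":-9}]
[{"offset":[-0.2,-2.6,0],"turn":-1},{"offset":[-0.5,-5.2,0],"turn":-2},{"offset":[-0.9,-7.8,0],"turn":-4},{"offset":[-1.5,-10.5,0],"turn":-5},{"offset":[-2.3,-13.1,0],"turn":-6},{"offset":[-3.2,-15.7,0],"turn":-7},{"offset":[-4.2,-18.2,0],"turn":-8},{"offset":[-5.4,-20.8,0],"turn":-9}]
[{"offset":[-0.9,-2.6,0],"turn":-1},{"offset":[-2,-5.3,0],"turn":-2},{"offset":[-3.3,-7.9,0],"turn":-4},{"offset":[-4.7,-10.5,0],"turn":-5},{"offset":[-6.2,-13,0],"turn":-6},{"offset":[-7.9,-15.4,0],"turn":-7},{"offset":[-7.9,-15.4,0],"turn":-7}]
end [0.4319 0.3648 0.33   0.    ]
```

Emit:
send_rows:
  motion:
    - {"offset":[0,0,1.8],"turn":0}
    - {"offset":[0,0,3.5],"turn":0}
    - {"offset":[0,0,5.3],"turn":0}
    - {"offset":[0,0,7.1],"turn":0}
    - {"offset":[0,0,8.9],"turn":0}
    - {"offset":[0,0,10.3],"turn":0}
    - {"offset":[0,0,11.8],"turn":0}
    - {"offset":[0,0,11.8],"turn":0}

```text
t: 19.4
eef_pos: [0.3979, -0.188, 0.2393]
ee_rot: [3.14, 0.004, -0.44]
force: [-1.0, 0.4, -0.4]
width: 0.0874
```

Emit:
send_rows:
  motion:
    - {"offset":[0,0,0],"turn":0}
    - {"offset":[0,0,0],"turn":0}
    - {"offset":[0,0,0],"turn":0}
    - {"offset":[0,0,0],"turn":0}
    - {"offset":[0,0,0],"turn":0}
    - {"offset":[0,0,0],"turn":0}
    - {"offset":[0,0,0],"turn":0}
  hand: -1
  squeeze: 28

```text
t: 20.1
eef_pos: [0.3987, -0.1877, 0.2415]
ee_rot: [3.141, -0.0, -0.437]
force: [-1.4, -3.4, 4.6]
width: 0.0521
```

Emit:
send_rows:
  motion:
    - {"offset":[0,0,-0.6],"turn":0}
    - {"offset":[0,0,-1.7],"turn":0}
    - {"offset":[0,0,-3.2],"turn":0}
    - {"offset":[0,0,-5],"turn":0}
    - {"offset":[0,0,-7],"turn":0}
    - {"offset":[0,0,-8.5],"turn":0}
    - {"offset":[0,0,-9],"turn":0}
    - {"offset":[0,0,-9],"turn":0}

```text
t: 20.9
eef_pos: [0.3986, -0.1873, 0.3314]
ee_rot: [-3.141, -0.001, -0.438]
force: [-0.4, 0.2, -3.6]
width: 0.0516
```

Emit:
send_rows:
  motion:
    - {"offset":[0.5,-2.3,0],"turn":-1}
    - {"offset":[0.9,-4.7,0],"turn":-2}
    - {"offset":[1.2,-7.1,0],"turn":-3}
    - {"offset":[1.3,-9.6,0],"turn":-5}
    - {"offset":[1.3,-12,0],"turn":-6}
    - {"offset":[1.2,-14.5,0],"turn":-7}
    - {"offset":[0.9,-17.1,0],"turn":-8}
    - {"offset":[0.5,-19.6,0],"turn":-9}

```text
t: 21.7
eef_pos: [0.4861, -0.011, 0.3296]
ee_rot: [3.141, 0.002, -0.28]
force: [0.3, -1.0, -4.0]
width: 0.0518
```

Emit:
send_rows:
  motion:
    - {"offset":[-0.2,-2.6,0],"turn":-1}
    - {"offset":[-0.5,-5.2,0],"turn":-2}
    - {"offset":[-0.9,-7.8,0],"turn":-4}
    - {"offset":[-1.5,-10.5,0],"turn":-5}
    - {"offset":[-2.3,-13.1,0],"turn":-6}
    - {"offset":[-3.2,-15.7,0],"turn":-7}
    - {"offset":[-4.2,-18.2,0],"turn":-8}
    - {"offset":[-5.4,-20.8,0],"turn":-9}

```text
t: 22.5
eef_pos: [0.4913, 0.2037, 0.3295]
ee_rot: [3.14, 0.002, -0.123]
force: [1.0, -0.7, -3.6]
width: 0.0523
```

Emit:
send_rows:
  motion:
    - {"offset":[-0.9,-2.6,0],"turn":-1}
    - {"offset":[-2,-5.3,0],"turn":-2}
    - {"offset":[-3.3,-7.9,0],"turn":-4}
    - {"offset":[-4.7,-10.5,0],"turn":-5}
    - {"offset":[-6.2,-13,0],"turn":-6}
    - {"offset":[-7.9,-15.4,0],"turn":-7}
    - {"offset":[-7.9,-15.4,0],"turn":-7}
    - {"offset":[-7.9,-15.4,0],"turn":-7}

```text
t: 23.3
eef_pos: [0.4317, 0.3656, 0.3295]
ee_rot: [3.139, 0.002, 0.0]
force: [0.4, -0.2, -3.1]
width: 0.052
```

```bash
python3 - <<'E'
from h import *
s=get_state(); print(s['eef_pos'],s['ee_rot'],s['width'],s['force'])
f=grab('wrist','w7'); grab('top','t7')
t=load('top0'); 
cv2.imwrite('pics/p7.png',f['frame'])
E
```

```text
[0.4317238  0.36559053 0.32945998] [3.13934772e+00 1.88905664e-03 9.42844394e-06] 0.05202218929607645 [ 0.40302468 -0.18914703 -3.11537841]
```

View pics/p7.png

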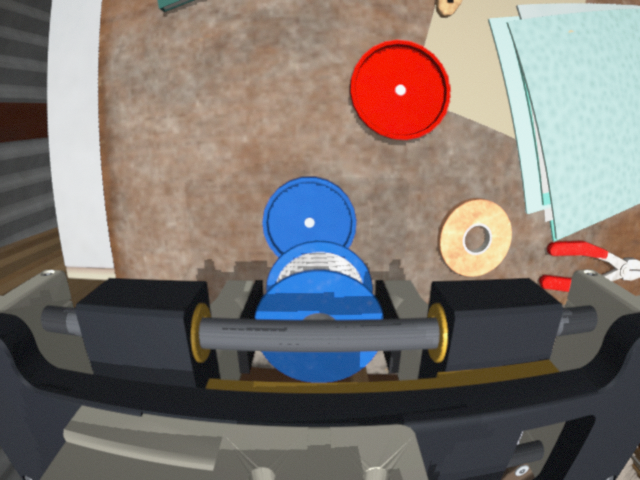

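```bash
python3 - <<'E'
from h import *
f=load('w7'); 
print('blue',onz(f,309.5,222.5,.007,1).round(4),'red',onz(f,400.5,90,.007,1).round(4))
print('spool top',onz(f,319,325,.3295-.1955+.042,1).round(4))
s=get_state(); print(s['eef_pos'])
E
```

```text
blue [0.4324 0.373  0.007 ] red [0.5437 0.299  0.007 ]
spool top [0.4311 0.3656 0.176 ]
[0.43230835 0.36471333 0.33004755]
```

Emit:
send_rows:
  motion:
    - {"offset":[0,-0.7,1],"turn":0}
    - {"offset":[0,-0.7,3],"turn":0}
    - {"offset":[0,-0.7,5],"turn":0}
    - {"offset":[0,-0.7,7],"turn":0}
    - {"offset":[0,-0.7,9],"turn":0}
    - {"offset":[0,-0.7,10.2],"turn":0}
    - {"offset":[0,-0.7,10.5],"turn":0}
    - {"offset":[0,-0.7,10.5],"turn":0}

```text
t: 24.2
eef_pos: [0.4327, 0.3722, 0.2258]
ee_rot: [3.141, 0.0, -0.001]
force: [0.6, -0.8, -4.1]
width: 0.0519
```

```bash
python3 - <<'E'
from h import *
s=get_state(); print(s['eef_pos'],s['force'])
f=grab('wrist','w8'); s=get_state(); print(s['eef_pos'])
cv2.imwrite('pics/p8.png',f['frame'][120:420,150:490])
E
```

```text
[0.43267343 0.3722103  0.22582977] [ 0.61610289 -0.84750084 -4.12078899]
[0.43276624 0.3724695  0.22653821]
```

View pics/p8.png

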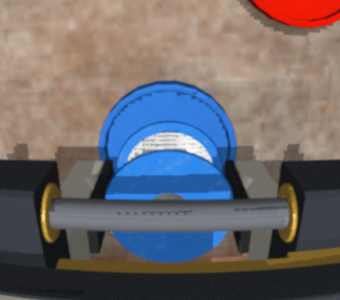

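Emit:
send_rows:
  motion:
    - {"offset":[0,0,0.8],"turn":0}
    - {"offset":[0,0,1.5],"turn":0}
    - {"offset":[0,0,1.9],"turn":0}
    - {"offset":[0,0,2.1],"turn":0}
    - {"offset":[0,0,2.2],"turn":0}
    - {"offset":[0,0,2.3],"turn":0}
    - {"offset":[0,0,2.3],"turn":0}
    - {"offset":[0,0,2.3],"turn":0}

```text
t: 25.05
eef_pos: [0.4325, 0.3723, 0.2033]
ee_rot: [-3.141, -0.0, -0.001]
force: [0.3, -0.3, -4.1]
width: 0.0523
```

Emit:
send_rows:
  motion:
    - {"offset":[0,0,0.1],"turn":0}
    - {"offset":[0,0,0.1],"turn":0}
    - {"offset":[0,0,0.1],"turn":0}

```text
t: 25.35
eef_pos: [0.4325, 0.3724, 0.2025]
ee_rot: [-3.141, -0.0, -0.001]
force: [-0.6, -0.8, -1.1]
width: 0.0522
```

Emit:
send_rows:
  motion:
    - {"offset":[0,0,0.1],"turn":0}
    - {"offset":[0,0,0.1],"turn":0}
    - {"offset":[0,0,0.1],"turn":0}

```text
t: 25.65
eef_pos: [0.4325, 0.3723, 0.2022]
ee_rot: [-3.141, -0.001, -0.001]
force: [-3.5, -2.1, 7.5]
width: 0.0521
```

Emit:
send_rows:
  motion:
    - {"offset":[0,0,-0.05],"turn":0}
    - {"offset":[0,0,-0.05],"turn":0}
    - {"offset":[0,0,-0.05],"turn":0}
    - {"offset":[0,0,-0.05],"turn":0}
    - {"offset":[0,0,-0.05],"turn":0}
    - {"offset":[0,0,-0.05],"turn":0}
  hand: 0.7

```text
t: 26.25
eef_pos: [0.4324, 0.3723, 0.2016]
ee_rot: [3.142, -0.0, -0.001]
force: [0.5, -1.0, 0.5]
width: 0.0744
```

Emit:
send_rows:
  motion:
    - {"offset":[0,0,-1.5],"turn":0}
    - {"offset":[0,0,-4],"turn":0}
    - {"offset":[0,0,-7],"turn":0}
    - {"offset":[0,0,-10],"turn":0}
    - {"offset":[0,0,-12],"turn":0}
    - {"offset":[0,0,-12.5],"turn":0}
    - {"offset":[0,0,-12.5],"turn":0}

```text
t: 26.95
eef_pos: [0.4324, 0.3723, 0.3273]
ee_rot: [-3.14, -0.001, -0.001]
force: [0.2, 0.3, -0.7]
width: 0.0746
```

```bash
python3 - <<'E'
from h import *
s=get_state(); print(s['eef_pos'])
plan([(.399,-.188,.325,-25)],step=42,polar=True)
E
```

```text
[0.4324335  0.37230959 0.32729054]
[{"offset":[1.8,3.5,0],"turn":1},{"offset":[3.4,7,0],"turn":3},{"offset":[4.6,10.6,0],"turn":4},{"offset":[5.6,14.2,0.1],"turn":6},{"offset":[6.4,17.9,0.1],"turn":7},{"offset":[6.9,21.5,0.1],"turn":9},{"offset":[7.1,25.1,0.1],"turn":10},{"offset":[7,28.6,0.1],"turn":12}]
[{"offset":[0.5,3.5,0],"turn":1},{"offset":[0.7,7,0],"turn":3},{"offset":[0.6,10.4,0],"turn":4},{"offset":[0.3,13.7,0.1],"turn":6},{"offset":[-0.2,17,0.1],"turn":7},{"offset":[-0.9,20.2,0.1],"turn":9},{"offset":[-1.9,23.2,0.1],"turn":10},{"offset":[-3,26.2,0.1],"turn":11}]
[{"offset":[-0.8,3,0],"turn":2},{"offset":[-0.8,3,0],"turn":2}]
end [  0.3989  -0.1882   0.3253 -25.0682]
```

Emit:
send_rows:
  motion:
    - {"offset":[1.8,3.5,0],"turn":1}
    - {"offset":[3.4,7,0],"turn":3}
    - {"offset":[4.6,10.6,0],"turn":4}
    - {"offset":[5.6,14.2,0.1],"turn":6}
    - {"offset":[6.4,17.9,0.1],"turn":7}
    - {"offset":[6.9,21.5,0.1],"turn":9}
    - {"offset":[7.1,25.1,0.1],"turn":10}
    - {"offset":[7,28.6,0.1],"turn":12}
  hand: 1

```text
t: 27.75
eef_pos: [0.5018, 0.0845, 0.324]
ee_rot: [3.14, 0.002, -0.212]
force: [-0.1, -0.5, 0.5]
width: 0.0879
```

Emit:
send_rows:
  motion:
    - {"offset":[0.5,3.5,0],"turn":1}
    - {"offset":[0.7,7,0],"turn":3}
    - {"offset":[0.6,10.4,0],"turn":4}
    - {"offset":[0.3,13.7,0.1],"turn":6}
    - {"offset":[-0.2,17,0.1],"turn":7}
    - {"offset":[-0.9,20.2,0.1],"turn":9}
    - {"offset":[-1.9,23.2,0.1],"turn":10}
    - {"offset":[-3,26.2,0.1],"turn":11}

```text
t: 28.55
eef_pos: [0.4169, -0.1648, 0.3232]
ee_rot: [3.141, 0.002, -0.404]
force: [0.3, -0.7, 0.3]
width: 0.0876
```

Emit:
send_rows:
  motion:
    - {"offset":[-0.8,3,0],"turn":2}
    - {"offset":[-0.8,3,0],"turn":2}
    - {"offset":[-0.8,3,0],"turn":2}
    - {"offset":[-0.8,3,0],"turn":2}

```text
t: 28.95
eef_pos: [0.3992, -0.1879, 0.3241]
ee_rot: [3.141, 0.001, -0.437]
force: [0.2, 0.3, -0.4]
width: 0.0876
```

```bash
python3 - <<'E'
from h import *
s=get_state(); print(s['eef_pos'],s['ee_rot'])
f=grab('wrist','w9'); h=cv2.cvtColor(f['frame'],cv2.COLOR_BGR2HSV)
m=(((h[...,0]<8)|(h[...,0]>172))&(h[...,1]>150)).astype(np.uint8); m[350:]=0
c=max(cv2.findContours(m,0,2)[0],key=cv2.contourArea); e=cv2.fitEllipse(c); print(e,onz(f,*e[0],.046,1))
a=f['frame'][100:400,170:470]; b=grab('side','s9')['frame'][200:400,220:500]
cv2.imwrite('pics/p9.png',np.hstack([cv2.resize(a,(400,400)),cv2.copyMakeBorder(cv2.resize(b,(400,286),interpolation=2),0,114,0,0,0)]))
E
```

```text
[ 0.39916743 -0.18794707  0.32408446] [ 3.14126687e+00  8.38559932e-04 -4.37085322e-01]
((316.90423583984375, 236.7388458251953), (80.87421417236328, 89.36746978759766), 178.72662353515625) [ 0.40086285 -0.18700624  0.046     ]
```

View pics/p9.png

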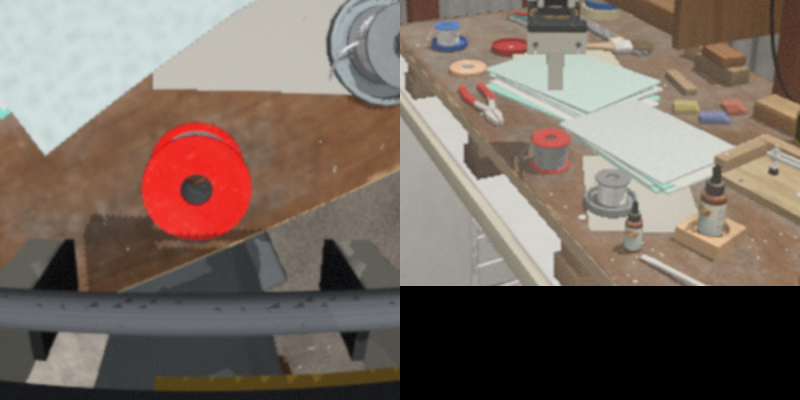

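Emit:
send_rows:
  motion:
    - {"offset":[0.1,-0.1,2],"turn":0}
    - {"offset":[0.1,-0.1,4.5],"turn":0}
    - {"offset":[0.1,-0.1,7],"turn":0}
    - {"offset":[0.1,-0.1,9],"turn":0}
    - {"offset":[0.1,-0.1,11],"turn":0}
    - {"offset":[0.1,-0.1,12],"turn":0}
    - {"offset":[0.1,-0.1,12.6],"turn":0}
    - {"offset":[0.1,-0.1,12.6],"turn":0}

```text
t: 29.85
eef_pos: [0.4004, -0.1875, 0.1983]
ee_rot: [3.141, 0.001, -0.437]
force: [-0.7, 1.5, -0.1]
width: 0.0875
```

Emit:
send_rows:
  motion:
    - {"offset":[0,0,0],"turn":0}
    - {"offset":[0,0,0],"turn":0}
    - {"offset":[0,0,0],"turn":0}
    - {"offset":[0,0,0],"turn":0}
    - {"offset":[0,0,0],"turn":0}
    - {"offset":[0,0,0],"turn":0}
    - {"offset":[0,0,0],"turn":0}
  hand: -1
  squeeze: 28

```text
t: 30.55
eef_pos: [0.4004, -0.1878, 0.199]
ee_rot: [-3.141, -0.001, -0.437]
force: [-1.5, 1.4, 6.2]
width: 0.0574
```

Emit:
send_rows:
  motion:
    - {"offset":[0,0,-0.6],"turn":0}
    - {"offset":[0,0,-1.7],"turn":0}
    - {"offset":[0,0,-3.2],"turn":0}
    - {"offset":[0,0,-5.2],"turn":0}
    - {"offset":[0,0,-7.5],"turn":0}
    - {"offset":[0,0,-9.5],"turn":0}
    - {"offset":[0,0,-10.5],"turn":0}
    - {"offset":[0,0,-10.5],"turn":0}

```text
t: 31.35
eef_pos: [0.4004, -0.1877, 0.3047]
ee_rot: [-3.141, -0.002, -0.437]
force: [0.2, -0.8, -3.3]
width: 0.0575
```

```bash
python3 - <<'E'
from h import *
s=get_state(); print(s['eef_pos'],s['width'],s['force'])
plan([(.53,.2985,.305,0)],step=32,polar=True)
E
```

```text
[ 0.40038114 -0.18774026  0.30466409] 0.05745565433681735 [ 0.19429272 -0.81964756 -3.34179306]
[{"offset":[0.8,-2.1,0],"turn":-1},{"offset":[1.5,-4.4,0],"turn":-3},{"offset":[2,-6.6,0],"turn":-4},{"offset":[2.5,-9,0],"turn":-5},{"offset":[2.8,-11.4,0],"turn":-6},{"offset":[3,-13.9,0],"turn":-8},{"offset":[3.1,-16.4,0],"turn":-9},{"offset":[3,-18.9,0],"turn":-10}]
[{"offset":[0.3,-2.5,0],"turn":-1},{"offset":[0.4,-5.2,0],"turn":-3},{"offset":[0.4,-7.8,0],"turn":-4},{"offset":[0.2,-10.5,0],"turn":-5},{"offset":[-0.1,-13.2,0],"turn":-6},{"offset":[-0.5,-15.9,0],"turn":-8},{"offset":[-1.1,-18.7,0],"turn":-9},{"offset":[-1.9,-21.4,0],"turn":-10}]
[{"offset":[-0.4,-2.9,0],"turn":-1},{"offset":[-0.9,-5.7,0],"turn":-3},{"offset":[-1.6,-8.6,0],"turn":-4},{"offset":[-2.5,-11.4,0],"turn":-5},{"offset":[-2.5,-11.4,0],"turn":-5}]
end [ 0.5301  0.2981  0.3047 -0.0637]
```

Emit:
send_rows:
  motion:
    - {"offset":[0.8,-2.1,0],"turn":-1}
    - {"offset":[1.5,-4.4,0],"turn":-3}
    - {"offset":[2,-6.6,0],"turn":-4}
    - {"offset":[2.5,-9,0],"turn":-5}
    - {"offset":[2.8,-11.4,0],"turn":-6}
    - {"offset":[3,-13.9,0],"turn":-8}
    - {"offset":[3.1,-16.4,0],"turn":-9}
    - {"offset":[3,-18.9,0],"turn":-10}

```text
t: 32.15
eef_pos: [0.5075, -0.0284, 0.3019]
ee_rot: [3.14, 0.002, -0.263]
force: [-0.6, -0.7, -2.1]
width: 0.0574
```

Emit:
send_rows:
  motion:
    - {"offset":[0.3,-2.5,0],"turn":-1}
    - {"offset":[0.4,-5.2,0],"turn":-3}
    - {"offset":[0.4,-7.8,0],"turn":-4}
    - {"offset":[0.2,-10.5,0],"turn":-5}
    - {"offset":[-0.1,-13.2,0],"turn":-6}
    - {"offset":[-0.5,-15.9,0],"turn":-8}
    - {"offset":[-1.1,-18.7,0],"turn":-9}
    - {"offset":[-1.9,-21.4,0],"turn":-10}

```text
t: 32.95
eef_pos: [0.5444, 0.1833, 0.3017]
ee_rot: [3.14, 0.002, -0.088]
force: [1.5, 0.5, -3.0]
width: 0.0574
```

Emit:
send_rows:
  motion:
    - {"offset":[-0.4,-2.9,0],"turn":-1}
    - {"offset":[-0.9,-5.7,0],"turn":-3}
    - {"offset":[-1.6,-8.6,0],"turn":-4}
    - {"offset":[-2.5,-11.4,0],"turn":-5}
    - {"offset":[-2.5,-11.4,0],"turn":-5}
    - {"offset":[-2.5,-11.4,0],"turn":-5}

```text
t: 33.55
eef_pos: [0.5293, 0.2984, 0.3017]
ee_rot: [3.14, 0.002, -0.0]
force: [0.6, -0.9, -1.7]
width: 0.0576
```

```bash
python3 - <<'E'
from h import *
s=get_state(); print(s['eef_pos'],s['ee_rot'],s['width'],s['force'])
f=grab('wrist','w10'); s=get_state(); print(s['eef_pos'])
cv2.imwrite('pics/p10.png',f['frame'][120:480])
h=cv2.cvtColor(f['frame'],cv2.COLOR_BGR2HSV); m=((h[...,1]<40)&(h[...,2]>190)).astype(np.uint8)
n,l,st,ce=cv2.connectedComponentsWithStats(m)
for i in range(1,n):
    if 30<st[i][4]<300 and 150<ce[i][1]<300: print(st[i],ce[i],onz(f,*ce[i],.007,1))
E
```

```text
[0.5292982  0.29841326 0.30173709] [ 3.13960225e+00  2.36025948e-03 -1.42030367e-04] 0.05756102183792945 [ 0.64448464 -0.86371678 -1.74882826]
[0.52950033 0.29779155 0.30208437]
[497 147  21  14 101] [508.03960396 152.89108911] [0.59527894 0.14638984 0.007     ]
[524 149  10  10  48] [528.54166667 153.0625    ] [0.59669343 0.12620656 0.007     ]
[476 160  13  10  36] [482.27777778 164.41666667] [0.58451543 0.16952698 0.007     ]
[518 162  41  41 291] [537.2233677  180.66666667] [0.57424041 0.11495849 0.007     ]
[514 186  10  11  33] [519.39393939 191.09090909] [0.56455311 0.13236699 0.007     ]
[526 195  10   7  31] [529.96774194 198.16129032] [0.55901723 0.12076037 0.007     ]
[467 198  22  33 252] [477.42460317 213.56746032] [0.54470683 0.17039258 0.007     ]
[313 209   9   9  69] [317. 213.] [0.54404617 0.29952773 0.007     ]
[533 209  19  13  93] [541.87096774 214.40860215] [0.5453219  0.10586886 0.007     ]
[575 213   9  11  34] [578.70588235 218.61764706] [0.54250105 0.06120262 0.007     ]
[555 220  12  11  41] [559.         223.87804878] [0.53718985 0.08468149 0.007     ]
[526 222  19  14  77] [534.27272727 226.88311688] [0.53412781 0.11237834 0.007     ]
[553 233  10  14  45] [557.44444444 239.17777778] [0.52300977 0.08369025 0.007     ]
[547 249  16  13  59] [554.76271186 254.66101695] [0.50833499 0.08369972 0.007     ]
[531 253  11  14  65] [537.2        259.29230769] [0.50435024 0.10341972 0.007     ]
[506 257  11   8  36] [510.91666667 259.77777778] [0.50454074 0.13204174 0.007     ]
[515 263  12  10  39] [520.69230769 268.        ] [0.49658547 0.12013598 0.007     ]
[583 267  13   6  33] [587.78787879 269.60606061] [0.49198494 0.03611055 0.007     ]
[505 269   9   8  40] [508.675 273.1  ] [0.49217073 0.13208001 0.007     ]
[544 276  13   6  45] [549.75555556 278.26666667] [0.48524742 0.08422032 0.007     ]
```

View pics/p10.png

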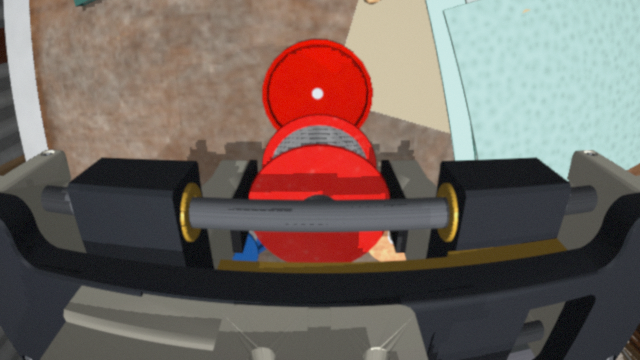

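Emit:
send_rows:
  motion:
    - {"offset":[0.7,0,0.5],"turn":0}
    - {"offset":[1.4,0,1.5],"turn":0}
    - {"offset":[1.4,0,3.5],"turn":0}
    - {"offset":[1.4,0,5.5],"turn":0}
    - {"offset":[1.4,0,7],"turn":0}
    - {"offset":[1.4,0,8],"turn":0}
    - {"offset":[1.4,0,8.3],"turn":0}
    - {"offset":[1.4,0,8.3],"turn":0}

```text
t: 34.4
eef_pos: [0.5442, 0.2978, 0.2202]
ee_rot: [3.141, 0.0, -0.002]
force: [0.5, 0.3, -2.1]
width: 0.0573
```

```bash
python3 - <<'E'
from h import *
f=grab('wrist','w11'); s=get_state(); print(s['eef_pos'],s['force'])
cv2.imwrite('pics/p11.png',f['frame'][120:420,150:490])
E
```

```text
[0.54430717 0.29805111 0.22086982] [ 0.21593571  0.05692968 -3.11114074]
```

View pics/p11.png

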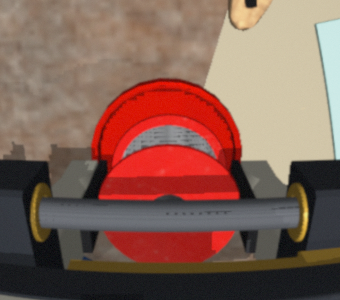

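Emit:
send_rows:
  motion:
    - {"offset":[0,-0.1,0.4],"turn":0}
    - {"offset":[0,-0.1,0.8],"turn":0}
    - {"offset":[0,-0.1,1.1],"turn":0}
    - {"offset":[0,-0.1,1.3],"turn":0}
    - {"offset":[0,-0.1,1.4],"turn":0}
    - {"offset":[0,-0.1,1.5],"turn":0}
    - {"offset":[0,-0.1,1.5],"turn":0}
    - {"offset":[0,-0.1,1.5],"turn":0}

```text
t: 35.25
eef_pos: [0.5439, 0.299, 0.2061]
ee_rot: [-3.142, -0.0, -0.001]
force: [-3.8, -1.2, 3.9]
width: 0.0578
```

Emit:
send_rows:
  motion:
    - {"offset":[0,0,0.1],"turn":0}
    - {"offset":[0,0,0.1],"turn":0}
    - {"offset":[0,0,0.1],"turn":0}

```text
t: 35.55
eef_pos: [0.5439, 0.2991, 0.206]
ee_rot: [-3.141, -0.001, -0.001]
force: [-5.7, -1.7, 10.3]
width: 0.0578
```

In contact with the floor; release and rise.

Emit:
send_rows:
  motion:
    - {"offset":[0,0,-0.1],"turn":0}
    - {"offset":[0,0,-0.1],"turn":0}
    - {"offset":[0,0,-0.1],"turn":0}
    - {"offset":[0,0,-0.1],"turn":0}
    - {"offset":[0,0,-0.1],"turn":0}
    - {"offset":[0,0,-0.1],"turn":0}
  hand: 0.7

```text
t: 36.15
eef_pos: [0.544, 0.2991, 0.2055]
ee_rot: [3.142, 0.0, -0.001]
force: [-0.4, -0.1, 0.5]
width: 0.0745
```

Emit:
send_rows:
  motion:
    - {"offset":[0,0,-1.5],"turn":0}
    - {"offset":[0,0,-4],"turn":0}
    - {"offset":[0,0,-7],"turn":0}
    - {"offset":[0,0,-10],"turn":0}
    - {"offset":[0,0,-12],"turn":0}
    - {"offset":[0,0,-14],"turn":0}
    - {"offset":[0,0,-15],"turn":0}
    - {"offset":[0,0,-15],"turn":0}

```text
t: 36.95
eef_pos: [0.5441, 0.2993, 0.357]
ee_rot: [-3.14, -0.002, -0.001]
force: [-0.1, -0.7, -0.9]
width: 0.0743
```

Emit:
send_rows:
  motion:
    - {"offset":[-4,0,0],"turn":0}
    - {"offset":[-8,1,0],"turn":0}
    - {"offset":[-10,4,0],"turn":0}
    - {"offset":[-10,8,0],"turn":0}
    - {"offset":[-10,12,0],"turn":0}
    - {"offset":[-10,15,0],"turn":0}
    - {"offset":[-10,15,0],"turn":0}

```text
t: 37.65
eef_pos: [0.4427, 0.1463, 0.3545]
ee_rot: [3.14, 0.002, -0.004]
force: [1.0, 0.3, -0.4]
width: 0.0744
```

```bash
python3 - <<'E'
from h import *
s=get_state(); print(s['eef_pos'],s['force'],s['width'])
f=grab('side','s12'); b=cv2.resize(f['frame'][195:395,215:515],(800,533),interpolation=2); cv2.imwrite('pics/p12.png',b)
t=grab('top','t12'); P=cloud(t); Z=P[...,2]
for n,x,y,lo,hi in[('red',.544,.299,.04,.07),('blue',.4325,.372,.035,.065),('grey',.4225,-.325,.032,.06),('bottle',.495,-.449,.05,.13)]:
    m=(np.hypot(P[...,0]-x,P[...,1]-y)<.045)&(Z>lo)&(Z<hi); q=P[m]; print(n,m.sum(),q.mean(0).round(4) if len(q) else '', q[:,2].max() if len(q) else '')
a=load('top0')['frame'].astype(int); d=np.abs(a-t['frame']).max(2)[245:300,212:335]; print('foil/pliers diff',(d>60).sum())
E
```

```text
[0.44273358 0.14626095 0.35450807] [ 1.02966268  0.25099557 -0.41062199] 0.07436761463691381
red 0  
blue 0  
grey 241 [ 0.4236 -0.324   0.0456] 0.05217782293939455
bottle 155 [ 0.4951 -0.4402  0.0783] 0.11299613044991208
foil/pliers diff 1661
```

View pics/p12.png

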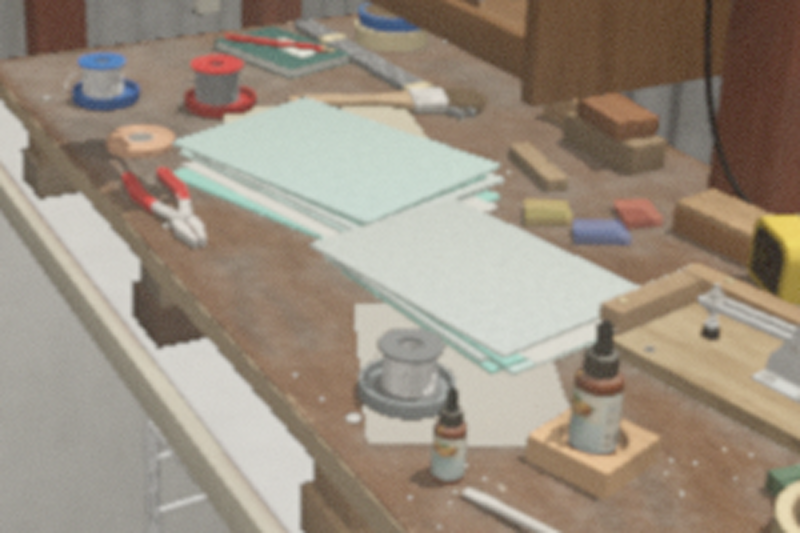

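```bash
python3 - <<'E'
from h import *
a=load('side0')['frame'].astype(int); b=load('s12')['frame']
d=np.abs(a-b).max(2); print('foil',(d[238:256,250:285]>60).sum(),'pliers',(d[255:290,258:295]>60).sum())
print(job_done())
E
```

```text
foil 17 pliers 1
the job is handed in; nothing more can be done
None
```

The job is handed in after about 38 s of the 125 s allowed. I moved the large flux bottle into the hole of its stand first. Then I took the stack apart from the top, setting the grey, blue and red spools each upright in the saucer of its own colour. Each piece was lowered until the force reading showed contact, at most 12 N, before I let go.

**Final side picture:** all three spools and the bottle stand upright in their places. The arm was raised clear and touching nothing.

**Foil roll and pliers:** comparing the first and last side pictures, almost no pixels changed there (17 for the foil, which may be shadow, and 1 for the pliers).

**Checks that failed:** the last overhead check found no red or blue spool, and it showed large changes around the foil and pliers. I put both down to the arm blocking that camera, but I did not take another overhead picture. The red and blue placings therefore rest on the side picture, the wrist views just before release and the contact forces.

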